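Put the lock-up wedges away in their holder

ROBOT

A 6-joint arm with a two-finger parallel gripper is mounted at the origin on the work surface; the furniture and walls round the work are solid. World frame = base frame: x ahead of the robot, y to its left, z up, the work surface at z = 0. Lengths are in m, angles in rad, forces in N, time in s.
With the tool pointing down it reaches from about 0.3 to 0.775 m from the base axis. Payload 14.6 kg.
Tool frame: the origin (TCP) lies on the front face of the gripper's body, between the roots of the fingers; the fingertips stand 97 mm ahead of it and the grasp point (between the pads) lies 78 mm ahead of it; z points along the fingers, x is the direction in which the jaws open and shut, and the axes are right-handed (so a half turn about z gives the same grasp; the last joint's range is limited). The gripper opens to 94 mm and grips with 3 to 60 N. Pads are 16 mm wide; open, the fingers measure 119 mm over their backs; the gripper's body (75 mm by 177 mm) begins 78 mm behind the grasp point.
Start: joints at [1.248, 0.3, 1.521, -0, 1.321, -0.067], TCP at [0.139, 0.532, 0.303] pointing down, gripper open.
Joint ranges: [-3.03, 3.03], [-0.79, 2.21], [0.23, 2.52], [-1.04, 4.18], [0, 3.07], [-2.55, 2.55]. Speed limits (rad/s): [2.22, 2.22, 2.57, 3.14, 3.14, 3.14].

INTERFACE

Orientations are given as [roll, pitch, yaw] about the fixed x, y, z axes, in that order (R = Rz(yaw) Ry(pitch) Rx(roll)).
In Python, from station import sensors, camera, ctrl gives the robot as it stands.
- The arm moves only by the tool move_arm, never from a script. Its argument "rows" is text: rows parted by semicolons, each of 6 numbers parted by spaces: the shift along the tool's x, y, z in mm, then the turn, a rotation vector about the tool's x, y, z in rad. In form: x y z wx wy wz; .... A call has 1 to 20 rows; each row shifts and turns the pose as measured when the row begins, along the tool's axes as they then stand; what a row does not reach is not made up. A row lasts 1/8 s, in which the tool goes at most 62.5 mm and 10.7 degrees, less where a joint would pass 70% of its speed; a pose out of reach is approached as far as the arm can. A call with a gripper value outside its range is refused whole. "grip" is the opening, from -1 (shut) to 1 (fully open), set as the call begins (left out, the last holds). The fingers move at their own pace and stop on an object; "newtons" is the grip in N (left out, the last holds). Time passes only in rows, so rows that do not move let the fingers close. It gives the time, the measured TCP pose, the force and the opening at its end, in the units of the state.
- sensors.get_obs(): the state, without advancing time (a new reading comes with each control period).
- camera(name): name is "scene" or "side" or "wrist"; returns a dict with "color" (420x560x3 uint8, blue, green, red), "z_map" (420x560 float32, m along the optical axis (not along the pixel's ray), 0 where there is no reading), "mtx" (3x3 intrinsics, pixels), "position" and "attitude" of the camera in the world; the wrist camera has in their place "hand_eye" (4x4, takes a point from camera to tool coordinates, whose origin is the TCP and whose axes are the tool frame's). Camera axes: x right, y down, z forward; pixel columns grow to the right and rows downward; lengths in m; the calibration is good to about 2 mm. A picture is of the moment at which its call begins: read the wrist's pose just before it.
- ctrl.hand_in(): hands the job in, once; it reports no verdict.
The state is a dict: "time_s": time; "qpos": joint angles; "joint_vel": joint speeds; "tau": joint torques, N m; "ee_pos": TCP position; "eef_rot": TCP orientation; "force": force on the tool from outside, world axes, zero at the start; "moment": the same for the moment, N m; "grip_width": finger opening in m.
Only numpy, scipy, OpenCV 4.12 (cv2) and the standard library are available. Lean on these libraries where they do the work, as an engineer would, in place of code of your own. Each camera call takes 0.05 s, during which the arm holds its last target.

TASK

Put the two lock-up wedges away. Stand one beside the other head to tail with their slanted faces together, so that they make one rectangular block, then pinch both and carry them as one block to the holder; tilt the block so that its end goes in first under the lip of the holder, and let it down until both wedges lie flat on the holder's floor, still head to tail. Let go, and leave the other things on the table where they are.

Things in the scene. Friction and masses are not known exactly. Their poses are not given: they have to be found in the camera images.
- wedge_a: loose light-wood wedge, 110 g, standing on edge, 120 mm long, 56 high, 32 thick at one end tapering to 12; dark dot on top near the thick end. Origin: underside, mid-length, mid-thickness (22 there). +x to the thin end. Straight face: plane y=-11 mm. Slanted face: y=+21 at the thick end (x=-60) to y=+1 at the thin end. On the right, thin end roughly away from the robot.
- wedge_b: loose light-wood wedge, 110 g, standing on edge, 120 mm long, 56 high, 32 thick at one end tapering to 12; dark dot on top near the thick end. Origin: underside, mid-length, mid-thickness (22 there). +x to the thin end. Straight face: plane y=-11 mm. Slanted face: y=+21 at the thick end (x=-60) to y=+1 at the thin end. Equal to wedge_a, stands to its left, pointing roughly the same way.
- wedge_a_thick (a point): centre of the thick end face of wedge_a, 28 mm above its underside
- wedge_a_thin (a point): centre of the thin end face of wedge_a, 28 mm above its underside
- wedge_b_thick (a point): centre of the thick end face of wedge_b, 28 mm above its underside
- wedge_b_thin (a point): centre of the thin end face of wedge_b, 28 mm above its underside
- holder: open-topped plywood holder fixed to the table on the left, 148 x 66 mm outside. Origin: centre of its underside; +x along its length from the tall lip end (near the robot) to the low rear end. Floor 6 mm thick; inside 132 mm (x=-66 to +66) by 50 mm. Heights above the inner floor: side walls 18 mm, rear wall 14 mm, lip-end wall 67 mm; walls 8 mm thick.
- lip (a point): middle of the inner lower edge of the lip, which overhangs the inside by 18 mm (x=-48 mm), underside 67 mm above the inner floor, 8 mm thick. The block cannot go straight down or in level: its lip end must dip (0.15 to 0.3 rad) and go under the lip, then the rear is let down.
- seat (a point): centre of the holder's inner floor, 6 mm above the table, same axes as the holder. The finished block is 120 x 44 x 56 mm: ends flush, slanted faces touching, wedge_b's origin at (0, 22 mm) in wedge_a's frame with its x axis opposite (so one wedge must be turned about half round).
- rubber_stamp: wooden rubber stamp, 30x42x60 mm, standing near the vice; a bystander, origin at the centre of its underside
- tube_red: paint tube lying down, 35x118x28 mm, at the near right edge of the table; a bystander, origin at the centre of its underside
- lino_block: carved brown lino block lying flat, 75x100x9 mm, on the near left; a bystander, origin at the centre of its underside
- poster_yellow: paint squeeze bottle, 52 mm wide, 125 mm tall, at the far left beyond the holder; a bystander, origin at the centre of its underside
- pin_tin: round tin, 62 mm across, 28 mm tall, at the right edge of the table; a bystander, origin at the centre of its underside

How it is judged:
By the outcome, as a careful person would: the job done as asked, in the order asked, and still so for the second after the job is handed in, with the robot touching nothing.
It also fails if it takes over 61 s, if anything falls off the work surface, if the arm or the gripper's body presses on something with over 40 N, if the wrist force passes 120 N, or if a joint passes its speed limit or range.

## Working session

There is one attempt and no reset: what is moved stays moved. The work goes in short steps, Python scripts to look and compute and a tool call to move; the robot and the scene stay as the last step left them, time stands still between calls to the robot, and variables do not carry over. Pictures are saved under pics/ and viewed, and the job is handed in when it is done.

Besides the shell and the picture viewer there is one more tool, called after "Emit:" by a JSON object that holds its "op" and its "data". move_arm: Moves the arm, as the interface text tells. Its arguments: {"type":"object","properties":{"rows":{"type":"string"},"grip":{"type":"number"},"newtons":{"type":"number"}},"required":["rows"]}

```bash
ls; mkdir -p pics; python3 - <<'E'
from station import sensors,camera
import cv2,pickle
o=sensors.get_obs();print(o)
for n in ["scene","side","wrist"]:
    c=camera(n);pickle.dump((sensors.get_obs(),c),open(f'pics/{n}0.pkl','wb'))
    cv2.imwrite(f'pics/{n}0.png',cv2.resize(c['color'],(784,588)));print(n,{k:v for k,v in c.items() if k not in('color','z_map')})
E
```

```text
pics
{'time_s': 0.0, 'qpos': array([ 1.24843679e+00,  3.00460583e-01,  1.52160251e+00, -8.49883162e-06,
        1.32068085e+00, -6.65982050e-02]), 'joint_vel': array([ 0.00095236, -0.00062496,  0.00119671,  0.00040092, -0.00228223,
        0.00162657]), 'tau': array([-1.13074275e-03, -5.31805408e+01, -3.52740884e+01,  7.08012516e-02,
        2.43549328e-02, -8.16635634e-05]), 'ee_pos': array([0.13909409, 0.53196057, 0.30208297]), 'eef_rot': array([-3.14152425e+00,  1.14927729e-03,  1.31503715e+00]), 'force': array([ 0.03937503, -0.00371531,  0.46236294]), 'moment': array([-0.02882072, -0.00419893, -0.0508712 ]), 'grip_width': 0.09410645733262993}
scene {'mtx': array([[423.81377252,   0.        , 273.11441793],
       [  0.        , 423.81377252, 204.31153369],
       [  0.        ,   0.        ,   1.        ]]), 'position': array([ 1.51653599, -0.28956737,  0.55337364]), 'attitude': array([-1.98887727,  0.02189038,  1.28252856])}
side {'mtx': array([[436.63428468,   0.        , 277.05521524],
       [  0.        , 436.63428468, 205.70794677],
       [  0.        ,   0.        ,   1.        ]]), 'position': array([ 0.4890596 , -0.87187395,  0.83144499]), 'attitude': array([-2.27978341,  0.01280718,  0.05507418])}
wrist {'mtx': array([[327.83917659,   0.        , 276.90174177],
       [  0.        , 327.83917659, 207.91309824],
       [  0.        ,   0.        ,   1.        ]]), 'hand_eye': array([[ 9.99999374e-01,  1.03797463e-03, -4.16983693e-04,
        -2.41438396e-04],
       [-8.90258331e-04,  9.64206312e-01,  2.65151646e-01,
        -7.72164892e-02],
       [ 6.77278989e-04, -2.65151109e-01,  9.64206633e-01,
        -8.28246815e-02],
       [ 0.00000000e+00,  0.00000000e+00,  0.00000000e+00,
         1.00000000e+00]])}
```

View pics/scene0.png

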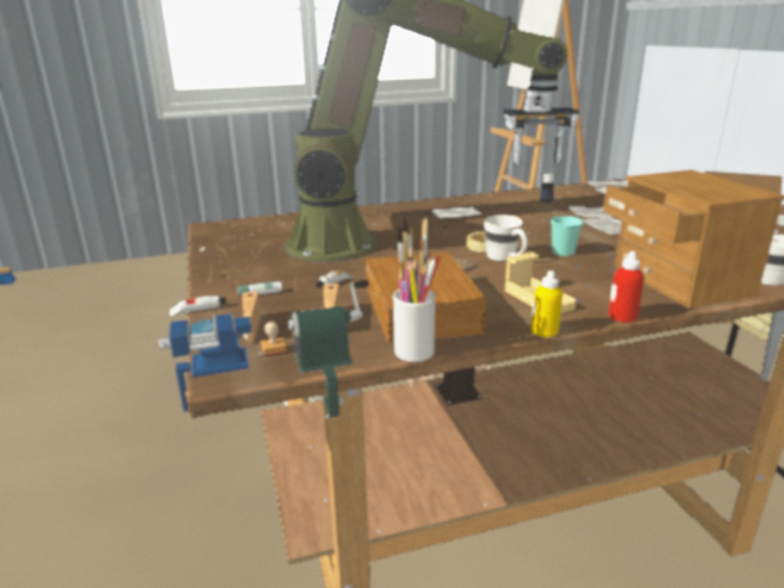

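View pics/side0.png

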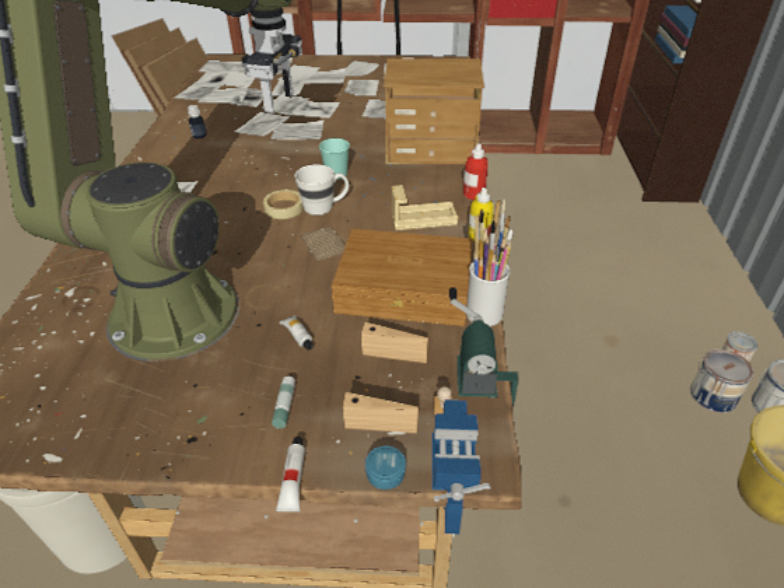

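View pics/wrist0.png

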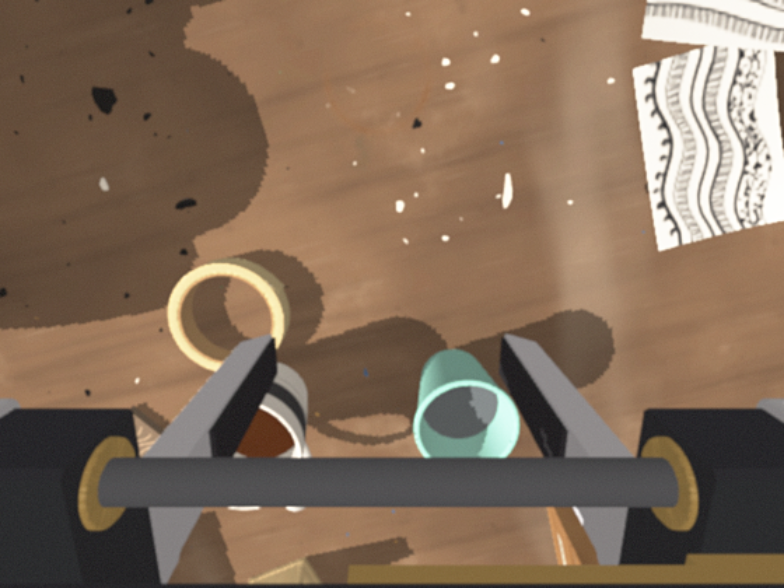

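```bash
cat > h.py <<'E'
import numpy as np,cv2,pickle
from scipy.spatial.transform import Rotation as R
def cloud(c,T=None):
    z=c['z_map'];K=c['mtx'];v,u=np.mgrid[:z.shape[0],:z.shape[1]]
    p=np.stack([(u-K[0,2])/K[0,0]*z,(v-K[1,2])/K[1,1]*z,z],-1)
    if T is None:
        Rm=R.from_euler('xyz',c['attitude']).as_matrix();t=c['position']
    else: Rm=T[:3,:3];t=T[:3,3]
    P=p@Rm.T+t; P[z<=0]=np.nan; return P
def wristT(o,c):
    T=np.eye(4);T[:3,:3]=R.from_euler('xyz',o['eef_rot']).as_matrix();T[:3,3]=o['ee_pos'];return T@c['hand_eye']
E
python3 - <<'E'
from h import *
for n in ['side','scene']:
    o,c=pickle.load(open(f'pics/{n}0.pkl','rb'));P=cloud(c)
    # topdown colour, 1.5mm px  x in 0..0.9 (up), y -0.45..0.55(left)
    s=0.0014
    img=np.zeros((600,800,3),np.uint8);h=np.full((600,800),-1.)
    x,y,z=P[...,0],P[...,1],P[...,2]
    ok=np.isfinite(z)&(z<0.2)&(z>-0.02)
    r=((0.85-x)/s);cc=((0.55-y)/s)
    ok&=(r>=0)&(r<599)&(cc>=0)&(cc<799)
    for i,j in np.argwhere(ok):
        a,b=int(r[i,j]),int(cc[i,j])
        for a2 in(a,a+1):
            for b2 in(b,b+1):
                if z[i,j]>h[a2,b2]: h[a2,b2]=z[i,j];img[a2,b2]=c['color'][i,j]
    cv2.imwrite(f'pics/top_{n}.png',img)
    crop=c['color']
    if n=='side':
        cv2.imwrite('pics/cropw.png',cv2.resize(c['color'][210:360,200:370],None,fx=4,fy=4,interpolation=cv2.INTER_CUBIC))
        cv2.imwrite('pics/croph.png',cv2.resize(c['color'][120:220,230:370],None,fx=5,fy=5,interpolation=cv2.INTER_CUBIC))
E
```

```text
(no output)
```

View pics/top_side.png

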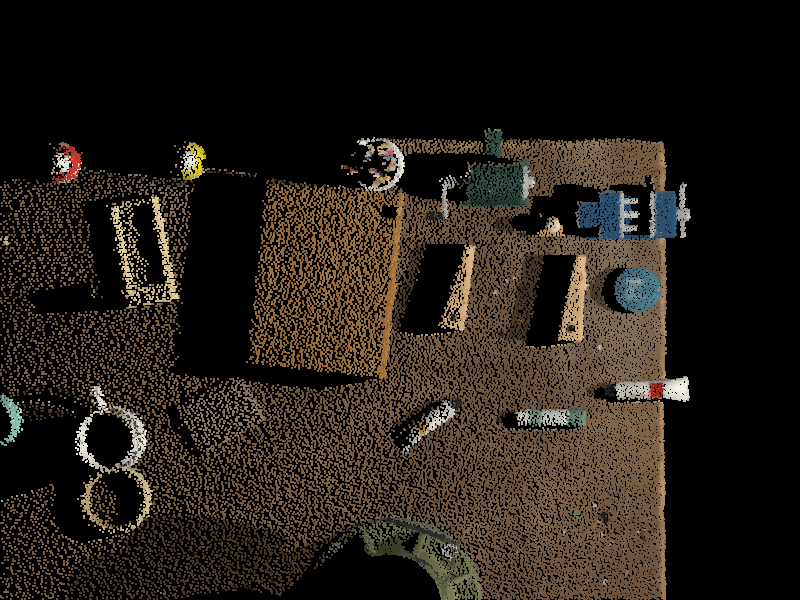

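View pics/cropw.png

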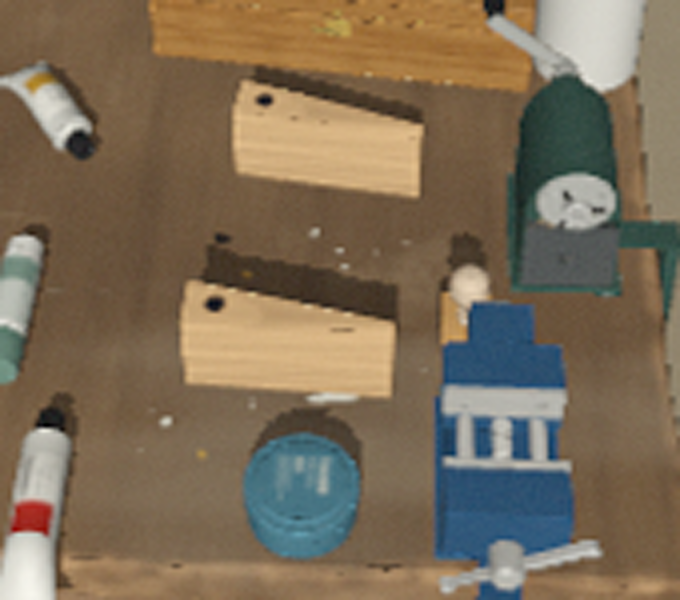

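View pics/croph.png

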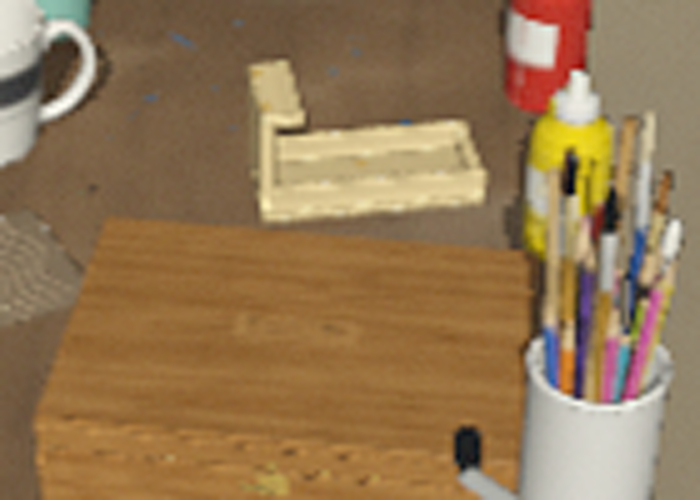

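```bash
cat >> h.py <<'E'
def plan(pos,yaw,n,tilt=None,start=None,show=True):
    """rows from the current pose to pos (m) with roll=pi,yaw ; Rgoal override via tilt=Rotation"""
    from station import sensors
    o=sensors.get_obs()
    p0,r0=(o['ee_pos'],R.from_euler('xyz',o['eef_rot'])) if start is None else start
    r1=R.from_euler('xyz',[np.pi,0,yaw]) if tilt is None else tilt
    w=(r0.inv()*r1).as_rotvec();dr=R.from_rotvec(w/n);d=(np.array(pos)-p0)/n
    rows=[]
    r=r0
    for i in range(n):
        v=r.inv().apply(d)*1000
        rows.append(' '.join(f'{a:.1f}' for a in v)+' '+' '.join(f'{a:.4f}' for a in w/n)); r=r*dr
    if np.linalg.norm(w)<1e-3 : print('x%d'%n,rows[0])
    else: print('; '.join(rows))
    print('total mm',np.linalg.norm(d)*1000*n,'rad',np.linalg.norm(w))
E
python3 - <<'E'
from h import *
plan([0.47,-0.17,0.31],np.pi/2,15)
E
```

```text
-39.7 33.2 -0.5 -0.0000 0.0001 -0.0171; -40.3 32.5 -0.5 -0.0000 0.0001 -0.0171; -40.8 31.8 -0.5 -0.0000 0.0001 -0.0171; -41.3 31.1 -0.5 -0.0000 0.0001 -0.0171; -41.9 30.4 -0.5 -0.0000 0.0001 -0.0171; -42.4 29.7 -0.5 -0.0000 0.0001 -0.0171; -42.9 29.0 -0.5 -0.0000 0.0001 -0.0171; -43.4 28.2 -0.5 -0.0000 0.0001 -0.0171; -43.8 27.5 -0.5 -0.0000 0.0001 -0.0171; -44.3 26.7 -0.5 -0.0000 0.0001 -0.0171; -44.8 26.0 -0.5 -0.0000 0.0001 -0.0171; -45.2 25.2 -0.5 -0.0000 0.0001 -0.0171; -45.6 24.4 -0.5 -0.0000 0.0001 -0.0171; -46.0 23.6 -0.5 -0.0000 0.0001 -0.0171; -46.4 22.9 -0.5 -0.0000 0.0001 -0.0171
total mm 776.1162076240643 rad 0.2557863245525775
```

Emit:
{"op": "move_arm", "data": {"rows": "-40 33 -0.5 0 0 -0.017; -40 32.5 -0.5 0 0 -0.017; -41 32 -0.5 0 0 -0.017; -41 31 -0.5 0 0 -0.017; -42 30 -0.5 0 0 -0.017; -42 30 -0.5 0 0 -0.017; -43 29 -0.5 0 0 -0.017; -43 28 -0.5 0 0 -0.017; -44 27.5 -0.5 0 0 -0.017; -44 27 -0.5 0 0 -0.017; -45 26 -0.5 0 0 -0.017; -45 25 -0.5 0 0 -0.017; -46 24 -0.5 0 0 -0.017; -46 24 -0.5 0 0 -0.017; -46 23 -0.5 0 0 -0.017"}}

```text
time_s: 2.02
ee_pos: [0.4796, -0.1894, 0.3102]
eef_rot: [3.14, 0.002, 1.583]
force: [0.4, 1.3, 0.0]
grip_width: 0.0939
```

```bash
python3 - <<'E'
from station import sensors,camera
from h import *
o=sensors.get_obs();c=camera('wrist');pickle.dump((o,c),open('pics/w1.pkl','wb'))
print(o['time_s'],o['ee_pos'],o['eef_rot'],o['joint_vel'],o['qpos'])
cv2.imwrite('pics/w1.png',cv2.resize(c['color'],(784,588),interpolation=cv2.INTER_CUBIC))
E
```

```text
2.025 [ 0.47963334 -0.18938051  0.31018292] [3.13974508e+00 2.10538222e-03 1.58259664e+00] [-0.55520391  0.67864036 -0.81445584  0.00286796  0.12595671 -0.69097189] [-4.46728816e-01  2.16248471e-01  1.60823659e+00 -1.10623848e-03
  1.31451910e+00 -2.02904837e+00]
```

View pics/w1.png

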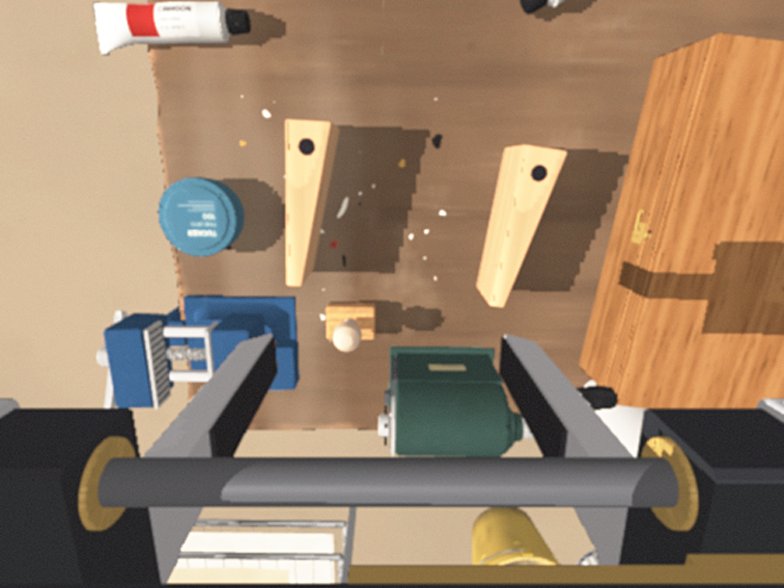

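Emit:
{"op": "move_arm", "data": {"rows": "0 0 0 0 0 0; 0 0 0 0 0 0"}}

```text
time_s: 2.33
ee_pos: [0.4809, -0.1939, 0.3087]
eef_rot: [3.141, 0.002, 1.58]
force: [0.6, -0.3, -1.1]
grip_width: 0.0941
```

```bash
cat >> h.py <<'E'
from scipy.optimize import least_squares,minimize
TR=np.array([[-60,-11],[60,-11],[60,1],[-60,21]])/1000.
def shot(name):
    from station import sensors,camera
    o=sensors.get_obs();c=camera('wrist');pickle.dump((o,c),open(f'pics/{name}.pkl','wb'));
    cv2.imwrite(f'pics/{name}.png',cv2.resize(c['color'],(784,588),interpolation=cv2.INTER_CUBIC))
    return o,c
def fit(pix,o,c,g0,zt=0.056,poly=TR):
    """pix: contour pixels; match to poly projected on plane z=zt.  returns x,y,yaw"""
    T=wristT(o,c) if 'hand_eye' in c else None
    if T is None:
        T=np.eye(4);T[:3,:3]=R.from_euler('xyz',c['attitude']).as_matrix();T[:3,3]=c['position']
    K=c['mtx'];pts=np.asarray(pix,float)
    d=np.c_[(pts[:,0]-K[0,2])/K[0,0],(pts[:,1]-K[1,2])/K[1,1],np.ones(len(pts))]@T[:3,:3].T
    W=T[:3,3]+d*((zt-T[2,3])/d[:,2])[:,None];W=W[:,:2]
    def res(g):
        cs,sn=np.cos(g[2]),np.sin(g[2]);q=(W-g[:2])@np.array([[cs,-sn],[sn,cs]])
        out=[]
        A=poly;B=np.roll(poly,-1,0);D=np.full(len(q),9.)
        for a,b in zip(A,B):
            t=np.clip(((q-a)@(b-a))/((b-a)@(b-a)),0,1);D=np.minimum(D,np.linalg.norm(q-a-t[:,None]*(b-a),axis=1))
        return D
    s=least_squares(res,g0,loss='soft_l1',f_scale=0.001)
    return s.x,np.sqrt(np.mean(res(s.x)**2)),W
E
python3 - <<'E'
from h import *
o,c=shot('w2');print(o['ee_pos'],o['eef_rot'],abs(o['joint_vel']).max(),o['qpos'])
P=cloud(c,wristT(o,c));z=P[...,2]
m=((z>0.05)&(z<0.062)).astype(np.uint8)
m[240:]=0
print('table z',np.nanmedian(z[80:180,240:300]))
n,l,st,ce=cv2.connectedComponentsWithStats(m)
for i in range(1,n):
    if st[i,4]>500: 
        mm=l==i;print(i,st[i],P[mm].mean(0),np.nanmedian(z[mm]))
        cn=max(cv2.findContours(mm.astype(np.uint8),cv2.RETR_EXTERNAL,cv2.CHAIN_APPROX_NONE)[0],key=len)[:,0]
        g,e,W=fit(cn,o,c,[P[mm][:,0].mean(),P[mm][:,1].mean(),0]);print(g,e)
cv2.imwrite('pics/m2.png',m*255)
b=(z>0.02)&(z<0.2)
img=c['color'].copy()
print('box top z',np.nanmedian(z[100:160,520:550]), 'edge')
E
```

```text
[ 0.48085616 -0.19394176  0.30868873] [3.14149464e+00 2.16639949e-03 1.58006683e+00] 0.005568216199021745 [-4.53382662e-01  2.24402505e-01  1.60182810e+00 -1.95898625e-03
  1.31430789e+00 -2.03295363e+00]
table z 0.0007073573994547944
1 [ 444   26   65  214 1553] [0.41680209 0.00310751 0.05598861] 0.056367828834514966
[ 0.419671   -0.00652194  0.08323455] 0.01765332181890498
2 [ 208   84   33  120 2730] [ 0.4207493  -0.25257773  0.05653014] 0.05662138773520767
[ 0.43244811 -0.25416013 -0.04536996] 0.0003933355657293855
3 [ 353  101   57  118 2719] [ 0.43608333 -0.09293779  0.05627175] 0.05647608807804666
[ 0.4476124  -0.09539156 -0.13617667] 0.00041284693078416293
box top z 0.07541905335814081 edge
```

View pics/m2.png

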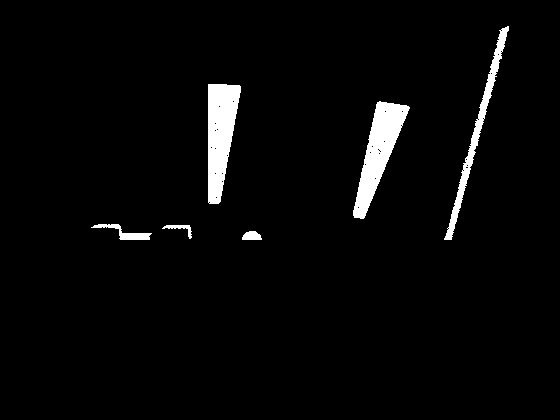

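```bash
python3 - <<'E'
from h import *
plan([0.4388,-0.0934,0.20],1.352,6)
E
```

```text
16.8 -6.8 18.1 0.0001 0.0004 0.0381; 16.5 -7.5 18.1 0.0001 0.0004 0.0381; 16.2 -8.1 18.1 0.0001 0.0004 0.0381; 15.9 -8.7 18.1 0.0001 0.0004 0.0381; 15.6 -9.3 18.1 0.0001 0.0004 0.0381; 15.2 -9.9 18.1 0.0001 0.0004 0.0381
total mm 153.80381155735944 rad 0.22836555203824083
```

Emit:
{"op": "move_arm", "data": {"rows": "17 -7 18 0 0 0.038; 16.5 -7.5 18 0 0 0.038; 16 -8 18 0 0 0.038; 16 -9 18 0 0 0.038; 15.5 -9 18 0 0 0.038; 15 -10 18 0 0 0.038; 0 0 0 0 0 0"}}

```text
time_s: 3.25
ee_pos: [0.4355, -0.0848, 0.1999]
eef_rot: [3.136, 0.003, 1.353]
force: [-0.2, -0.3, 1.0]
grip_width: 0.094
```

```bash
python3 - <<'E'
from h import *
plan([0.4388,-0.0934,0.118],1.352,4)
E
```

```text
-1.9 1.2 20.5 0.0014 0.0006 0.0002; -1.9 1.2 20.5 0.0014 0.0006 0.0002; -1.9 1.2 20.5 0.0014 0.0006 0.0002; -1.9 1.2 20.5 0.0014 0.0006 0.0002
total mm 82.45054455547746 rad 0.006087513276938755
```

Emit:
{"op": "move_arm", "data": {"rows": "-7 4.5 10 0.0015 0 0; 0 0 20 0.001 0 0; 0 0 25 0.001 0 0; 0 0 20 0.001 0 0; 0 0 4 0 0 0; 0 0 0 0 0 0"}}

```text
time_s: 4.0
ee_pos: [0.442, -0.0974, 0.1213]
eef_rot: [3.134, 0.004, 1.356]
force: [0.3, -0.2, 0.9]
grip_width: 0.094
```

```bash
python3 - <<'E'
from h import *
plan([0.4388,-0.0934,0.118],1.352,1)
E
```

```text
3.3 -4.0 3.2 0.0080 0.0036 0.0040
total mm 6.091485815920516 rad 0.009671615833402947
```

Emit:
{"op": "move_arm", "data": {"rows": "2.5 -3 2.5 0.007 0.003 -0.003; 0 0 0 0 0 0"}}

```text
time_s: 4.25
ee_pos: [0.44, -0.0946, 0.1198]
eef_rot: [3.139, 0.001, 1.359]
force: [0.4, 0.6, 0.2]
grip_width: 0.0941
```

```bash
python3 - <<'E'
from h import *
plan([0.4388,-0.0934,0.118],1.352,1)
E
```

```text
0.9 -1.4 1.8 0.0025 0.0005 0.0073
total mm 2.4287282326005037 rad 0.00771558817795677
```

Close; grip now.

Emit:
{"op": "move_arm", "data": {"rows": "1 -1 1 0.002 0 0.006; 0 0 0 0 0 0; 0 0 0 0 0 0; 0 0 0 0 0 0", "grip": -1, "newtons": 35}}

```text
time_s: 4.75
ee_pos: [0.4395, -0.0933, 0.1194]
eef_rot: [3.14, 0.001, 1.353]
force: [0.6, -0.3, 0.2]
grip_width: 0.0577
```

Emit:
{"op": "move_arm", "data": {"rows": "0 0 0 0 0 0; 0 0 0 0 0 0; 0 0 0 0 0 0; 0 0 0 0 0 0"}}

```text
time_s: 5.25
ee_pos: [0.4395, -0.0933, 0.1194]
eef_rot: [3.14, 0.001, 1.353]
force: [-0.5, 1.0, -0.3]
grip_width: 0.0242
```

Emit:
{"op": "move_arm", "data": {"rows": "0 0 0 0 0 0; 0 0 0 0 0 0; 0 0 -10 0 0 0; 0 0 -25 0 0 0; 0 0 -25 0 0 0; 0 0 -20 0 0 0; 0 0 0 0 0 0"}}

```text
time_s: 6.12
ee_pos: [0.4391, -0.0931, 0.2038]
eef_rot: [3.14, 0.001, 1.353]
force: [-0.1, 0.3, -0.3]
grip_width: 0.0238
```

```bash
python3 - <<'E'
from h import *
o,c=shot('w3');print(o['ee_pos'],o['eef_rot'],o['grip_width'],o['qpos'])
plan([0.4435,-0.2074,0.205],1.352-1.53,9)
E
```

```text
[ 0.4391177  -0.09313354  0.20381039] [3.13962821e+00 6.97349525e-04 1.35326183e+00] 0.023770154721608216 [-2.90407113e-01  1.91682829e-01  1.90602683e+00 -6.39913561e-04
  1.04187308e+00 -1.64334728e+00]
-12.3 3.3 -0.2 0.0001 0.0000 0.1701; -11.6 5.3 -0.2 0.0001 0.0000 0.1701; -10.5 7.2 -0.2 0.0001 0.0000 0.1701; -9.1 8.8 -0.2 0.0001 0.0000 0.1701; -7.5 10.3 -0.2 0.0001 0.0000 0.1701; -5.7 11.4 -0.2 0.0001 0.0000 0.1701; -3.7 12.2 -0.2 0.0001 0.0000 0.1701; -1.5 12.6 -0.2 0.0001 0.0000 0.1701; 0.6 12.7 -0.2 0.0001 0.0000 0.1701
total mm 114.4584736212296 rad 1.5312678315328552
```

View pics/w3.png

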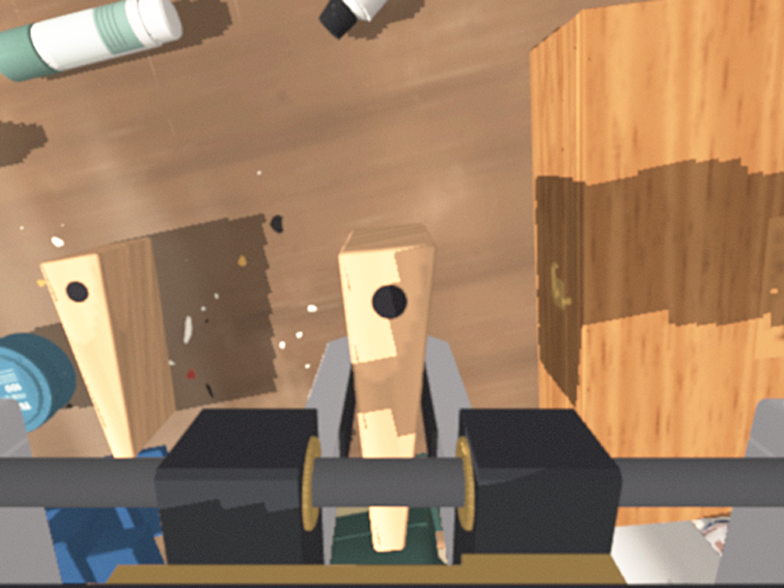

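Emit:
{"op": "move_arm", "data": {"rows": "-12 3 0 0 0 0.17; -11.5 5 0 0 0 0.17; -10.5 7 0 0 0 0.17; -9 9 0 0 0 0.17; -7.5 10 0 0 0 0.17; -6 11 0 0 0 0.17; -4 12 0 0 0 0.17; -1.5 12.5 0 0 0 0.17; 0 10 0 0 0 0.17"}}

```text
time_s: 7.3
ee_pos: [0.4365, -0.2053, 0.1936]
eef_rot: [-3.139, 0.013, -0.225]
force: [-0.9, 0.8, -0.9]
grip_width: 0.0238
```

```bash
python3 - <<'E'
from h import *
plan([0.4435,-0.2074,0.205],-1.699,10)
E
```

```text
0.7 0.0 -1.1 0.0008 0.0012 0.1474; 0.7 -0.1 -1.1 0.0008 0.0012 0.1474; 0.7 -0.2 -1.1 0.0008 0.0012 0.1474; 0.7 -0.3 -1.1 0.0008 0.0012 0.1474; 0.6 -0.4 -1.1 0.0008 0.0012 0.1474; 0.6 -0.5 -1.1 0.0008 0.0012 0.1474; 0.5 -0.5 -1.1 0.0008 0.0012 0.1474; 0.4 -0.6 -1.1 0.0008 0.0012 0.1474; 0.3 -0.7 -1.1 0.0008 0.0012 0.1474; 0.2 -0.7 -1.1 0.0008 0.0012 0.1474
total mm 13.502366680215523 rad 1.47424607127724
```

Emit:
{"op": "move_arm", "data": {"rows": "0.7 0 -1 0.001 0.001 0.147; 0.7 0 -1 0.001 0.001 0.147; 0.7 0 -1 0.001 0.001 0.147; 0.7 0 -1 0.001 0.001 0.147; 0.6 0 -1 0.001 0.001 0.147; 0.6 -0.5 -1 0.001 0.001 0.147; 0.5 -0.5 -1 0.001 0.001 0.147; 0.5 -0.5 -1 0.001 0.001 0.147; 0.5 -0.5 -1 0.001 0.001 0.147; 0 0 0 0 0 0.12; 0 0 0 0 0 0"}}

```text
time_s: 8.68
ee_pos: [0.4385, -0.2073, 0.1904]
eef_rot: [3.123, 0.01, -1.719]
force: [0.1, -0.0, -0.9]
grip_width: 0.0238
```

```bash
python3 - <<'E'
from h import *
plan([0.4435,-0.2074,0.14],-1.699,1)
o,c=shot('w4')
E
```

```text
-0.1 -5.9 50.3 0.0188 0.0106 -0.0198
total mm 50.69586536795882 rad 0.02929303029843537
```

View pics/w4.png

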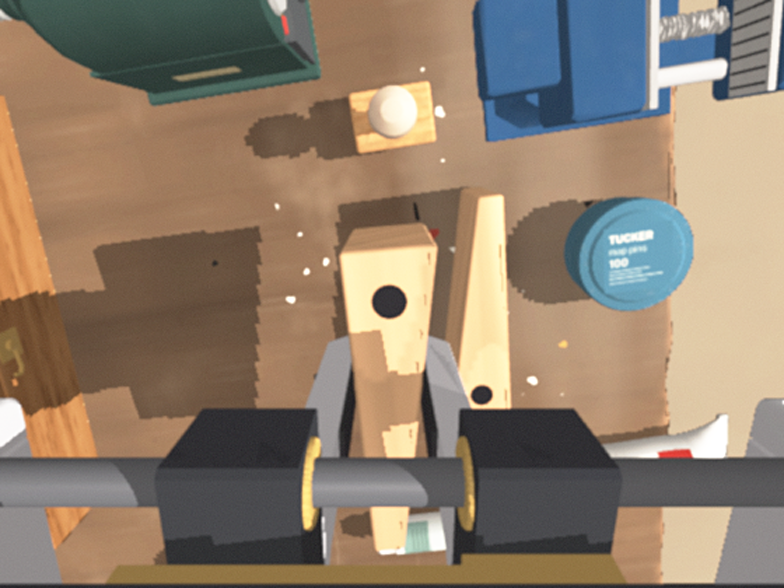

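Emit:
{"op": "move_arm", "data": {"rows": "0 -3 15 0.01 0.005 -0.01; 0 -2 20 0.005 0.003 -0.006; 0 0 15 0.003 0.002 0; 0 0 0 0 0 0"}}

```text
time_s: 9.22
ee_pos: [0.4427, -0.2073, 0.1378]
eef_rot: [3.14, 0.001, -1.689]
force: [1.5, 0.2, -0.1]
grip_width: 0.0241
```

```bash
python3 - <<'E'
from h import *
plan([0.4435,-0.2074,0.121],-1.699,1)
E
```

```text
-0.0 -0.9 16.7 0.0018 0.0011 0.0103
total mm 16.771661343006233 rad 0.01051838725623662
```

Emit:
{"op": "move_arm", "data": {"rows": "0 -0.5 6 0.001 0.001 0.005; 0 0 7 0.001 0 0.003; 0 0 3 0 0 0; 0 0 0 0 0 0"}}

```text
time_s: 9.72
ee_pos: [0.4435, -0.2076, 0.1218]
eef_rot: [-3.14, -0.0, -1.695]
force: [0.5, -0.1, -1.0]
grip_width: 0.0235
```

```bash
python3 - <<'E'
from h import *
plan([0.4435,-0.2074,0.1195],-1.699,1)
E
```

```text
-0.2 0.1 2.3 -0.0015 -0.0004 0.0040
total mm 2.2656483549804545 rad 0.004336647498165003
```

Emit:
{"op": "move_arm", "data": {"rows": "0 0 2 -0.001 0 0.003; 0 0 0.5 0 0 0"}}

```text
time_s: 9.98
ee_pos: [0.4437, -0.2077, 0.1194]
eef_rot: [-3.141, -0.001, -1.698]
force: [-0.1, -0.1, -0.4]
grip_width: 0.0243
```

Emit:
{"op": "move_arm", "data": {"rows": "0 0 0 0 0 0; 0 0 0 0 0 0; 0 0 0 0 0 0", "grip": -0.17}}

```text
time_s: 10.35
ee_pos: [0.4439, -0.2078, 0.1198]
eef_rot: [-3.14, -0.001, -1.698]
force: [0.8, -0.0, -0.3]
grip_width: 0.0393
```

Emit:
{"op": "move_arm", "data": {"rows": "0 0 -20 0 0 0; 0 0 -40 0 0 0; 0 15 -40 0 0 0; 0 20 -30 0 0 0.02; 0 15 -20 0 0 0.02; 0 0 0 0 0 0; 0 0 0 0 0 0", "grip": 1}}

```text
time_s: 11.22
ee_pos: [0.3929, -0.2007, 0.2736]
eef_rot: [-3.14, -0.001, -1.738]
force: [0.1, 0.1, 0.3]
grip_width: 0.094
```

```bash
cat >> h.py <<'E'
def wedges(o,c,zlo=.05,zhi=.062,zt=.056,mx=240):
    P=cloud(c,wristT(o,c));z=P[...,2];m=((z>zlo)&(z<zhi)).astype(np.uint8);m[mx:]=0
    n,l,st,ce=cv2.connectedComponentsWithStats(m)
    for i in range(1,n):
        if st[i,4]>800:
            mm=l==i;cn=max(cv2.findContours(mm.astype(np.uint8),cv2.RETR_EXTERNAL,cv2.CHAIN_APPROX_NONE)[0],key=len)[:,0]
            mu=P[mm].mean(0);best=min((fit(cn,o,c,[mu[0],mu[1],a],zt) for a in(0,np.pi)),key=lambda t:t[1])
            print(st[i],best[0].round(4),best[1].round(5))
E
python3 - <<'E'
from h import *
o,c=shot('w5');print(o['ee_pos'],o['eef_rot'])
wedges(o,c)
E
```

```text
[ 0.39289159 -0.20068115  0.27362423] [-3.14029051e+00 -9.09414830e-04 -1.73841437e+00]
[  16   48   56  192 1776] [ 0.4781 -0.011   0.1039] 0.00896
[ 310   80   34  136 3231] [ 0.4334 -0.2536 -0.0433] 0.0004
[ 254   85   37  135 3264] [ 0.4356 -0.2071  3.1021] 0.00057
```

View pics/w5.png

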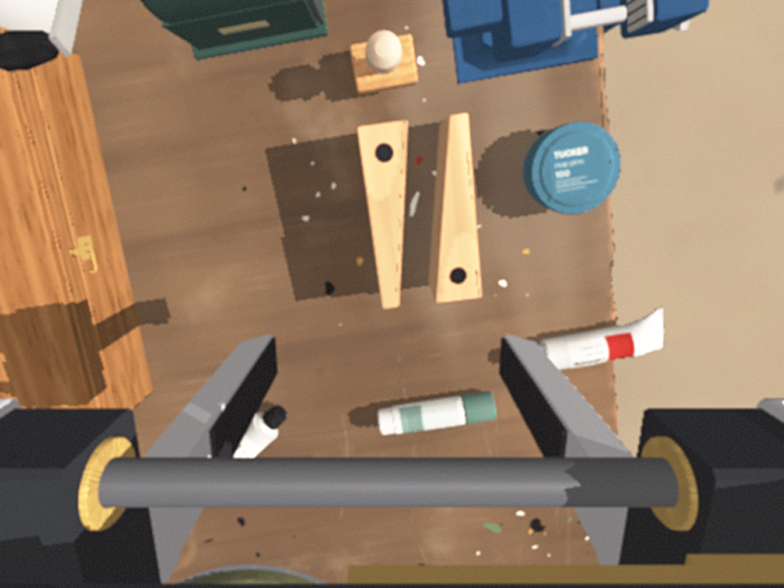

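```bash
python3 - <<'E'
from h import *
plan([0.4434,-0.2307,0.15],-1.614,5)
E
```

```text
4.2 -10.9 24.7 -0.0002 -0.0002 -0.0249; 4.5 -10.8 24.7 -0.0002 -0.0002 -0.0249; 4.8 -10.7 24.7 -0.0002 -0.0002 -0.0249; 5.0 -10.6 24.7 -0.0002 -0.0002 -0.0249; 5.3 -10.5 24.7 -0.0002 -0.0002 -0.0249
total mm 136.79565460135137 rad 0.12439019168509192
```

Emit:
{"op": "move_arm", "data": {"rows": "4.5 -11 24 0 0 -0.024; 5 -11 24 0 0 -0.024; 5 -11 24 0 0 -0.024; 5 -10 24 0 0 -0.024; 4 -8 20 0 0 -0.02; 0 0 0 0 0 0"}}

```text
time_s: 12.02
ee_pos: [0.4429, -0.2302, 0.1475]
eef_rot: [3.135, 0.003, -1.616]
force: [-0.1, 0.0, -0.1]
grip_width: 0.0942
```

```bash
python3 - <<'E'
from h import *
plan([0.4434,-0.2307,0.103],-1.614,1)
E
```

```text
0.6 -0.8 44.5 0.0067 0.0034 -0.0020
total mm 44.545741888102995 rad 0.007729454695722807
```

Emit:
{"op": "move_arm", "data": {"rows": "0.3 -0.3 14 0.003 0.002 0; 0 -0.3 16 0.003 0.001 -0.002; 0 0 11 0.001 0 0; 0 0 2 0 0 0; 0 0 0 0 0 0"}}

```text
time_s: 12.65
ee_pos: [0.4433, -0.2301, 0.1031]
eef_rot: [-3.14, -0.0, -1.615]
force: [0.0, -0.6, 0.5]
grip_width: 0.0939
```

```bash
python3 - <<'E'
from h import *
plan([0.4434,-0.2290,0.103],-1.614,1)
E
```

```text
-1.1 -0.0 0.1 -0.0017 -0.0004 -0.0008
total mm 1.096060982931619 rad 0.0019311945251170093
```

Emit:
{"op": "move_arm", "data": {"rows": "-1 0 0 0 0 0; 0 0 0 0 0 0", "grip": 0.7, "newtons": 25}}

```text
time_s: 12.9
ee_pos: [0.4436, -0.2292, 0.1039]
eef_rot: [-3.139, -0.001, -1.615]
force: [-0.2, 0.1, -0.0]
grip_width: 0.0803
```

Emit:
{"op": "move_arm", "data": {"rows": "3.5 0 0 0 0 0; 3.5 0 0 0 0 0; 1 0 0 0 0 0", "grip": 0.36}}

```text
time_s: 13.28
ee_pos: [0.4434, -0.2378, 0.1043]
eef_rot: [-3.138, -0.001, -1.615]
force: [0.4, 0.5, -0.3]
grip_width: 0.0641
```

```bash
python3 - <<'E'
from h import *
plan([0.4431,-0.2420,0.103],-1.614,1)
E
```

```text
4.2 0.1 1.3 -0.0035 -0.0013 -0.0008
total mm 4.396966605115799 rad 0.003850987370122409
```

Emit:
{"op": "move_arm", "data": {"rows": "2 0 0.5 -0.002 0 0; 2 0 0 0 0 0; 0 0 0 0 0 0", "grip": 0.15}}

```text
time_s: 13.65
ee_pos: [0.4432, -0.2422, 0.1037]
eef_rot: [-3.14, -0.001, -1.615]
force: [-0.2, -1.0, 0.1]
grip_width: 0.0543
```

Emit:
{"op": "move_arm", "data": {"rows": "1 0 0 0 0 0; 0 0 0 0 0 0", "grip": 0.04}}

```text
time_s: 13.9
ee_pos: [0.4431, -0.2432, 0.1037]
eef_rot: [-3.14, -0.001, -1.615]
force: [0.1, 0.4, 0.2]
grip_width: 0.0489
```

Emit:
{"op": "move_arm", "data": {"rows": "0 0 0 0 0 0; 0 0 0 0 0 0; 0 0 0 0 0 0", "grip": -1, "newtons": 30}}

```text
time_s: 14.28
ee_pos: [0.4431, -0.2432, 0.1037]
eef_rot: [-3.14, -0.001, -1.615]
force: [-0.3, -0.4, -0.7]
grip_width: 0.0441
```

Emit:
{"op": "move_arm", "data": {"rows": "0 0 0 0 0 0; 0 0 0 0 0 0; 0 0 -20 0 0 0; 0 10 -45 0 0 0; 0 20 -45 0 0 0; 0 15 -40 0 0 0; 0 0 -10 0 0 0; 0 0 0 0 0 0; 0 0 0 0 0 0", "grip": 0.4}}

```text
time_s: 15.4
ee_pos: [0.3968, -0.2406, 0.266]
eef_rot: [3.14, 0.0, -1.615]
force: [-0.3, 0.1, 0.1]
grip_width: 0.0661
```

```bash
cat >> h.py <<'E'
BL=np.array([[-60,-11],[60,-11],[60,33],[-60,33]])/1000.
E
python3 - <<'E'
from h import *
o,c=shot('w6');print(o['ee_pos'],o['eef_rot'])
P=cloud(c,wristT(o,c));z=P[...,2];m=((z>.05)&(z<.062)).astype(np.uint8);m[240:]=0
n,l,st,ce=cv2.connectedComponentsWithStats(m)
for i in range(1,n):
    if st[i,4]>3000:
        mm=l==i;cn=max(cv2.findContours(mm.astype(np.uint8),cv2.RETR_EXTERNAL,cv2.CHAIN_APPROX_NONE)[0],key=len)[:,0]
        mu=P[mm].mean(0);g,e,W=fit(cn,o,c,[mu[0],mu[1]-.01,-.04],.056,BL);print(st[i],g,e)
        a,b=st[i,0]-15,st[i,1]-15;cv2.imwrite('pics/w6c.png',cv2.resize(c['color'][b:b+170,a:a+90],None,fx=4,fy=3.5,interpolation=cv2.INTER_CUBIC))
E
```

```text
[ 0.39680313 -0.24058701  0.2660443 ] [ 3.14002952e+00  1.60588222e-04 -1.61456891e+00]
[ 252   93   52  135 6600] [ 0.43320604 -0.25391319 -0.04410551] 0.0005847894185965702
```

View pics/w6.png

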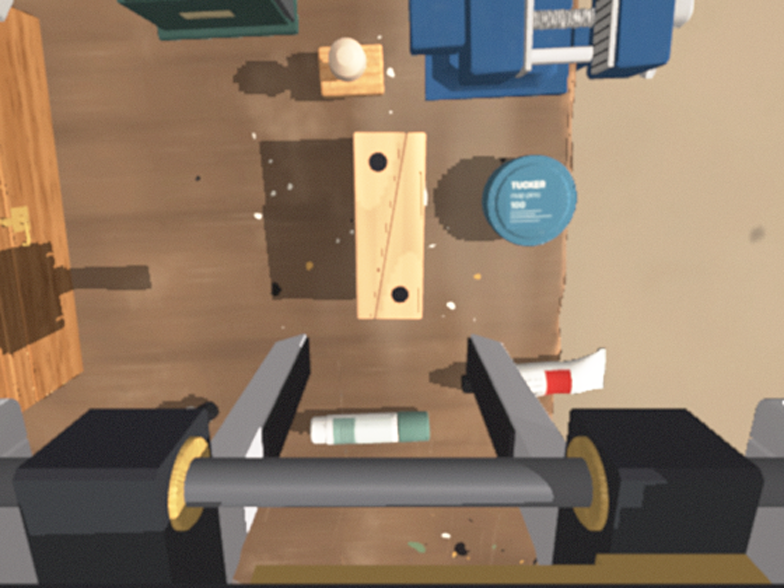

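View pics/w6c.png

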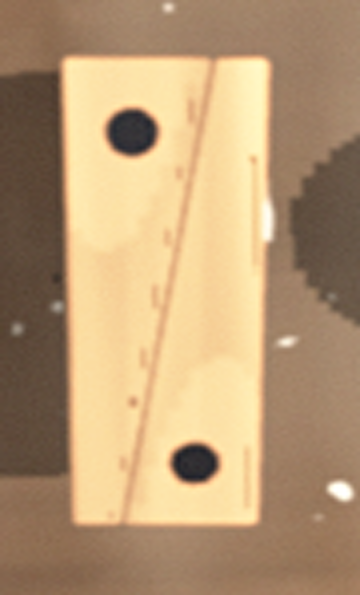

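```bash
python3 - <<'E'
from h import *
plan([0.4337,-0.2429,0.15],-1.615,4)
E
```

```text
0.2 -9.3 29.0 0.0005 0.0001 0.0001; 0.2 -9.3 29.0 0.0005 0.0001 0.0001; 0.2 -9.3 29.0 0.0005 0.0001 0.0001; 0.2 -9.3 29.0 0.0005 0.0001 0.0001
total mm 121.69965095666319 rad 0.0019550545106746847
```

Emit:
{"op": "move_arm", "data": {"rows": "0.2 -9 29 0 0 0; 0.2 -9 29 0 0 0; 0.2 -9 29 0 0 0; 0.2 -7 20 0 0 0; 0 0 5 0 0 0; 0 0 0 0 0 0"}}

```text
time_s: 16.2
ee_pos: [0.4308, -0.2416, 0.1448]
eef_rot: [3.132, 0.005, -1.614]
force: [0.4, -0.2, 0.6]
grip_width: 0.0656
```

```bash
python3 - <<'E'
from h import *
plan([0.4337,-0.2429,0.123],-1.615,1)
E
```

```text
1.3 -3.2 21.8 0.0096 0.0050 0.0015
total mm 22.034538377403724 rad 0.010954873671112126
```

Emit:
{"op": "move_arm", "data": {"rows": "0.7 -2 7 0.005 0.003 0.001; 0.3 -0.7 8 0.003 0.001 0; 0 0 5 0.001 0 0; 0 0 0 0 0 0"}}

```text
time_s: 16.7
ee_pos: [0.4336, -0.243, 0.1248]
eef_rot: [-3.14, -0.0, -1.615]
force: [-0.1, -0.3, -0.4]
grip_width: 0.066
```

```bash
python3 - <<'E'
from h import *
plan([0.4337,-0.2429,0.123],-1.615,1)
E
```

```text
-0.1 -0.1 1.8 -0.0019 -0.0004 0.0001
total mm 1.7749990107884757 rad 0.0019246868324035923
```

Emit:
{"op": "move_arm", "data": {"rows": "0 0 1.5 -0.001 0 0; 0 0 0 0 0 0; 0 0 0 0 0 0; 0 0 0 0 0 0", "grip": -1, "newtons": 50}}

```text
time_s: 17.2
ee_pos: [0.4337, -0.2431, 0.1236]
eef_rot: [-3.14, -0.001, -1.615]
force: [0.9, 0.2, -1.3]
grip_width: 0.0435
```

Emit:
{"op": "move_arm", "data": {"rows": "0 0 -6 0 0 0; 0 0 -15 0 0 0; 0 0 -25 0 0 0; 0 0 -30 0 0 0; 0 0 -20 0 0 0; 0 0 0 0 0 0"}}

```text
time_s: 17.95
ee_pos: [0.4335, -0.2429, 0.2267]
eef_rot: [-3.138, -0.002, -1.615]
force: [0.4, 0.0, -0.8]
grip_width: 0.0437
```

```bash
python3 - <<'E'
from h import *
from station import camera
o,c=shot('w7');print(o['ee_pos'],o['eef_rot'],o['qpos'])
s=camera('side');cv2.imwrite('pics/s7.png',cv2.resize(s['color'][150:350,180:380],None,fx=3,fy=3,interpolation=cv2.INTER_CUBIC))
E
```

```text
[ 0.43346794 -0.24291386  0.22672638] [-3.13843471e+00 -1.79615551e-03 -1.61480364e+00] [-5.84544392e-01  2.60845231e-01  1.75843219e+00  9.44848596e-05
  1.11868322e+00  1.03021529e+00]
```

View pics/w7.png

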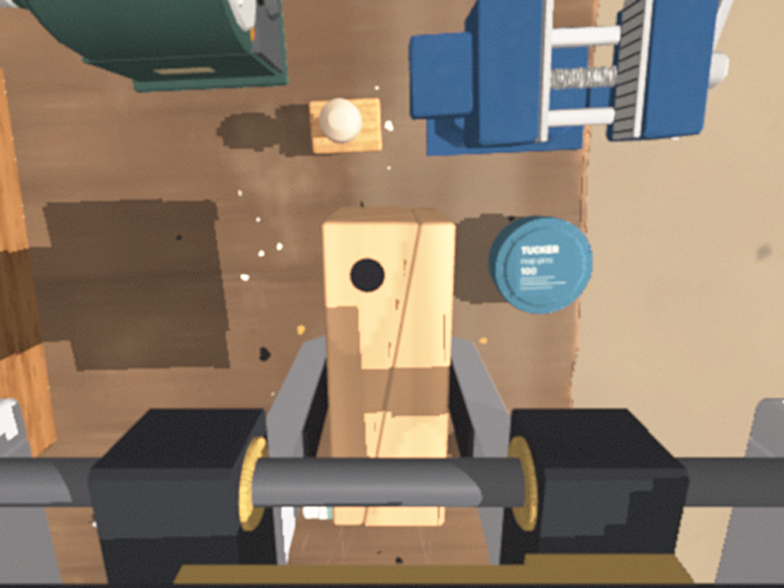

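View pics/s7.png

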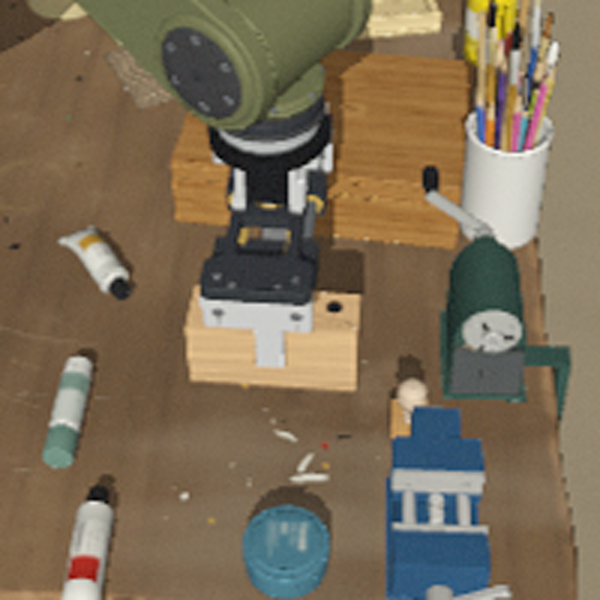

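```bash
python3 - <<'E'
from h import *
plan([0.38,0.34,0.30],-1.45,17)
for n in ['side']:
    o,c=pickle.load(open(f'pics/{n}0.pkl','rb'));P=cloud(c)
    z=P[...,2];m=(z>.018)&(z<.03)&(P[...,0]>.4)&(P[...,0]<.6)&(P[...,1]>.27)&(P[...,1]<.42)
    print(m.sum(),cv2.minAreaRect((P[m][:,:2]*1000).astype(np.float32)))
E
```

```text
-34.1 4.6 -4.4 -0.0000 -0.0000 -0.0097; -34.1 4.3 -4.4 -0.0000 -0.0000 -0.0097; -34.2 4.0 -4.4 -0.0000 -0.0000 -0.0097; -34.2 3.6 -4.4 -0.0000 -0.0000 -0.0097; -34.3 3.3 -4.4 -0.0000 -0.0000 -0.0097; -34.3 3.0 -4.4 -0.0000 -0.0000 -0.0097; -34.3 2.6 -4.4 -0.0000 -0.0000 -0.0097; -34.3 2.3 -4.4 -0.0000 -0.0000 -0.0097; -34.4 2.0 -4.4 -0.0000 -0.0000 -0.0097; -34.4 1.6 -4.4 -0.0000 -0.0000 -0.0097; -34.4 1.3 -4.4 -0.0000 -0.0000 -0.0097; -34.4 1.0 -4.4 -0.0000 -0.0000 -0.0097; -34.4 0.6 -4.4 -0.0000 -0.0000 -0.0097; -34.4 0.3 -4.4 -0.0000 -0.0000 -0.0097; -34.4 -0.0 -4.4 -0.0000 -0.0000 -0.0097; -34.4 -0.4 -4.4 -0.0000 -0.0000 -0.0097; -34.4 -0.7 -4.4 -0.0000 -0.0000 -0.0097
total mm 589.8718844243436 rad 0.16486528518902638
260 ((498.04754638671875, 350.691162109375), (148.64735412597656, 76.88700866699219), 11.162631034851074)
```

Emit:
{"op": "move_arm", "data": {"rows": "-12 3 -12 0 0 -0.01; -25 4 -12 0 0 -0.01; -34 4 -8 0 0 -0.01; -34 4 -6 0 0 -0.01; -34 3 -5 0 0 -0.01; -34 3 -5 0 0 -0.01; -34 3 -5 0 0 -0.01; -34 2 -4 0 0 -0.01; -34 2 -4 0 0 -0.01; -34 2 -3 0 0 -0.01; -34 1 -3 0 0 -0.01; -34 1 -3 0 0 -0.01; -34 1 -2 0 0 -0.01; -34 0 -2 0 0 -0.01; -34 0 0 0 0 -0.01; -34 0 0 0 0 -0.01; -25 0 0 0 0 -0.01; -12 0 0 0 0 0; 0 0 0 0 0 0"}}

```text
time_s: 20.42
ee_pos: [0.3603, 0.33, 0.3029]
eef_rot: [3.131, 0.003, -1.428]
force: [0.2, -0.6, -1.6]
grip_width: 0.0438
```

```bash
python3 - <<'E'
from h import *
o,c=shot('w8');print(o['ee_pos'],o['eef_rot'],o['qpos'],abs(o['joint_vel']).max())
E
```

```text
[0.36027553 0.32999696 0.30289272] [ 3.13094553e+00  2.76989273e-03 -1.42831598e+00] [0.6638352  0.16531842 1.68624914 0.0080007  1.29788667 2.08994968] 0.008418616690080255
```

View pics/w8.png

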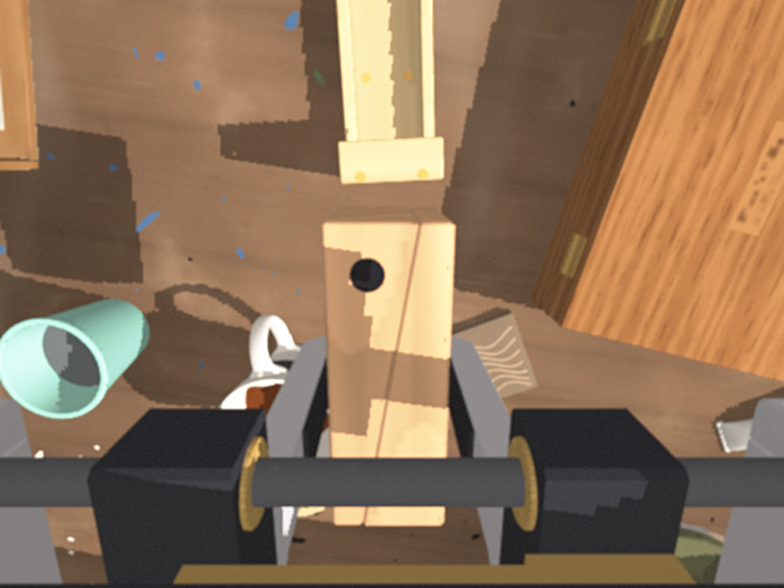

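Emit:
{"op": "move_arm", "data": {"rows": "0 -15 0 0.005 0 0; 0 -20 0 0.005 0 0; 0 -8 0 0 0 0; 0 0 0 0 0 0; 0 0 0 0 0 0"}}

```text
time_s: 21.1
ee_pos: [0.4066, 0.3333, 0.3028]
eef_rot: [-3.141, 0.002, -1.432]
force: [-0.0, 0.2, -2.2]
grip_width: 0.0436
```

```bash
python3 - <<'E'
from h import *
o,c=shot('w9');print(o['ee_pos'],o['eef_rot'],o['qpos'],abs(o['joint_vel']).max())
P=cloud(c,wristT(o,c));z=P[...,2];x=P[...,0];y=P[...,1]
roi=(x>.4)&(x<.62)&(y>.28)&(y<.42)
for lo,hi in((.02,.032),(.076,.09),(.002,.010)):
    m=roi&(z>lo)&(z<hi); print(lo,m.sum(),np.nanmedian(z[m]),cv2.minAreaRect((P[m][:,:2]*1000).astype(np.float32)))
v=c['color'][0:150,190:360];cv2.imwrite('pics/w9c.png',cv2.resize(v,None,fx=4,fy=4,interpolation=cv2.INTER_CUBIC))
mm=np.zeros(z.shape,np.uint8);mm[roi&(z>.018)&(z<.032)]=120;mm[roi&(z>.07)&(z<.09)]=255;mm[roi&(z<.012)&(z>.003)]=60
cv2.imwrite('pics/m9.png',cv2.resize(mm[0:150,190:360],None,fx=4,fy=4,interpolation=cv2.INTER_NEAREST))
E
```

```text
[0.40656448 0.33326518 0.30281463] [-3.14141371e+00  2.39705343e-03 -1.43248598e+00] [0.61628999 0.2451099  1.59020005 0.00212055 1.30502177 2.04822051] 0.004093645769670177
0.02 2329 0.024368232400711898 ((525.618896484375, 331.6434631347656), (142.66883850097656, 120.0797119140625), 6.999472141265869)
0.076 0 nan ((0.0, 0.0), (0.0, 0.0), 0.0)
0.002 5709 0.006535975729749011 ((503.2120361328125, 349.9278869628906), (139.71473693847656, 204.60968017578125), 89.95868682861328)
  return np.nanmean(a, axis, out=out, keepdims=keepdims)
```

View pics/w9c.png

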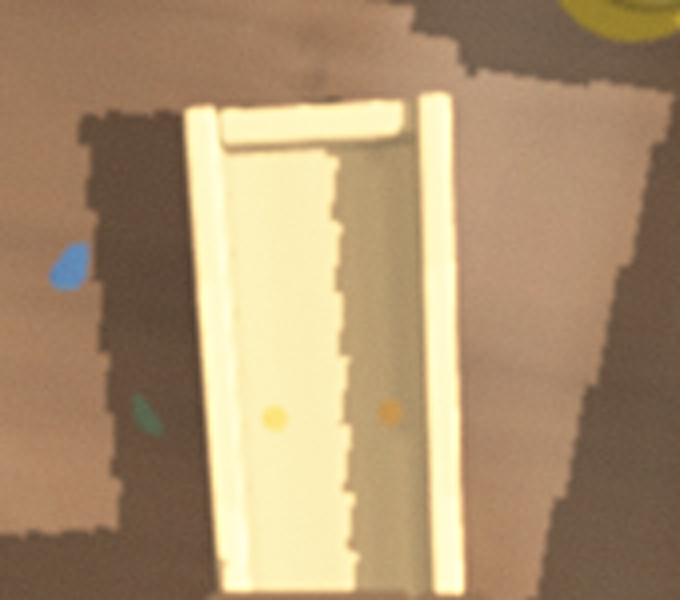

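View pics/m9.png

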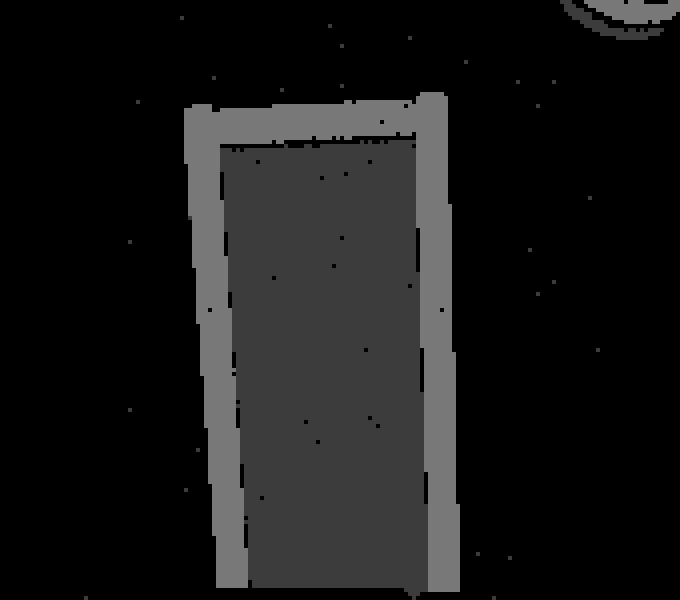

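```bash
python3 - <<'E'
from h import *
HO=np.array([[-74,-33],[74,-33],[74,33],[-74,33]])/1000.
def go(name,zlo,zhi,zt,roiy):
    o,c=pickle.load(open(f'pics/{name}.pkl','rb'))
    P=cloud(c,wristT(o,c));z=P[...,2];x=P[...,0];y=P[...,1]
    m=((x>.40)&(x<.60)&(y>.29)&(y<.41)&(z>zlo)&(z<zhi)).astype(np.uint8)
    n,l,st,ce=cv2.connectedComponentsWithStats(m);i=1+np.argmax(st[1:,4]);print(st[i],np.median(z[l==i]))
    return o,c,P,l==i
o,c,P,m=go('w9',.018,.032,.024,0)
left=[];right=[];rear=[]
rows=np.arange(28,146)
for r in rows:
    cs=np.where(m[r])[0];left.append((cs[0]-.5,r));right.append((cs[-1]+.5,r))
for cc in range(248,300):
    rs=np.where(m[:,cc])[0]
    if len(rs): rear.append((cc,rs[0]-.5))
def W(pts,zt,o=o,c=c):
    T=wristT(o,c);K=c['mtx'];pts=np.array(pts,float)
    d=np.c_[(pts[:,0]-K[0,2])/K[0,0],(pts[:,1]-K[1,2])/K[1,1],np.ones(len(pts))]@T[:3,:3].T
    return (T[:3,3]+d*((zt-T[2,3])/d[:,2])[:,None])[:,:2]
L,Rr,Re=W(left,.024),W(right,.024),W(rear,.020)
def lf(q):
    vx,vy,x0,y0=cv2.fitLine(q.astype(np.float32),cv2.DIST_HUBER,0,.0005,.0005).ravel()
    if abs(vx)>abs(vy) and vx<0: vx,vy=-vx,-vy
    return np.array([vx,vy]),np.array([x0,y0])
(dl,pl),(dr,pr)=lf(L),lf(Rr);print('yaw L R',np.arctan2(dl[1],dl[0]),np.arctan2(dr[1],dr[0]))
yaw=np.arctan2((dl+dr)[1],(dl+dr)[0]);u=np.array([np.cos(yaw),np.sin(yaw)]);v=np.array([-u[1],u[0]])
ml,mr=np.median(L@v),np.median(Rr@v);mf=np.median(Re@u);dre,_=lf(Re);print('rear dir',np.arctan2(dre[1],dre[0])-yaw)
print('yaw',yaw,'width',ml-mr,'rear u',mf)
cen=u*(mf-.074)+v*(ml+mr)/2;print('centre from rear',cen)
# lip top from w8
o8,c8,P8,m8=go('w8',.074,.088,.081,0)
q=P8[m8];print('lip u range',np.percentile(q[:,:2]@u,[1,99]),'v',np.percentile(q[:,:2]@v,[1,50,99]), 'expected u',cen@u-.074,cen@u-.048,'v',cen@v)
print('block: ',end='')
T=wristT(o,c)
# held block yaw/offset in tool frame from cloud top face
Pt=cloud(c,c['hand_eye']);mk=(Pt[...,2]>.06)&(Pt[...,2]<.075)&(abs(Pt[...,0])<.03)&(Pt[...,1]<-.02)
q=Pt[mk];print(mk.sum(),np.median(q[:,2]),np.percentile(q[:,0],[1,50,99]),q[:,1].min(), 'slope',np.polyfit(q[:,1],q[:,2],1))
E
```

```text
[ 236   23   69  125 2414] 0.024267089617904303
yaw L R 0.18799825 0.1898491
rear dir -1.5677714
yaw 0.18892369 width 0.06585604704921588 rear u 0.6283339107460617
centre from rear [0.49720204 0.35132041]
[ 241   97   75   34 2232] 0.08170841896868583
lip u range [0.48085416 0.50629358] v [0.21936904 0.25160357 0.2839222 ] expected u 0.480333913290143 0.506333913290143 v 0.25169389014453264
block: 7692 0.06695399502762234 [-0.02127654 -0.00010683  0.02149666] -0.059818462175481854 slope [-0.0160945   0.06638724]
```

```bash
cat >> h.py <<'E'
HC=np.array([.4972,.3513]);HY=.189
def hold(xl,zl,th,lat=0,H=.1236):
    u=np.array([np.cos(th),np.sin(th)]);n=np.array([-u[1],u[0]])
    q=np.array([xl,zl])/1000+.06*u+H*n
    r=R.from_euler('z',HY)*R.from_euler('y',-th)*R.from_euler('xyz',[np.pi,0,-np.pi/2])
    w=R.from_euler('z',HY).apply([q[0],lat/1000,q[1]+.006]);w[:2]+=HC
    return w,r
def goto(xl,zl,th,n=1,**k):
    w,r=hold(xl,zl,th,**k);plan(w,0,n,tilt=r)
def where(H=.1236):
    from station import sensors
    o=sensors.get_obs();r=R.from_euler('xyz',o['eef_rot']);h=R.from_euler('z',-HY)
    p=h.apply(o['ee_pos']-np.array([HC[0],HC[1],.006]))
    M=(h*r).as_matrix(); u=-M[:,1];n=-M[:,2];a=p-H*n-.06*u
    print('lower lip corner xl,lat,zl mm',(a*1000).round(1),'th',np.arcsin(u[2]).round(4),'yawerr',np.arctan2(u[1],u[0]).round(4),'rollerr',M[2,0].round(4),'F',o['force'].round(1),'t',o['time_s'],o['grip_width'].round(4))
E
python3 - <<'E'
from h import *
where();print(hold(-30,90,.2)[0]);goto(-30,90,.2,6)
E
```

```text
Traceback (most recent call last):
  File "h.py", line 74, in where
    print('lower lip corner xl,lat,zl mm',(a*1000).round(1),'th',np.arcsin(u[2]).round(4),'yawerr',np.arctan2(u[1],u[0]).round(4),'rollerr',M[2,0].round(4),'F',o['force'].round(1),'t',o['time_s'],o['grip_width'].round(4))
                                                                                                                                                                                                    ^^^^^^^^^^^^^^^^^^^^^
AttributeError: 'float' object has no attribute 'round'
```

```bash
sed -i "s/,o\['grip_width'\].round(4))/,o['grip_width'])/" h.py
python3 - <<'E'
from h import *
where();print(hold(-30,90,.2)[0]);goto(-30,90,.2,6)
E
```

```text
lower lip corner xl,lat,zl mm [-152.3    2.7  173.3] th 0.0004 yawerr -0.0505 rollerr -0.0024 F [ 0.  -1.2 -2. ] t 21.15 0.043498113495875845
[0.50137281 0.35209819 0.22905639]
-0.9 -16.1 12.3 0.0333 -0.0004 -0.0084; -0.7 -15.7 12.8 0.0333 -0.0004 -0.0084; -0.6 -15.2 13.4 0.0333 -0.0004 -0.0084; -0.5 -14.8 13.9 0.0333 -0.0004 -0.0084; -0.4 -14.3 14.3 0.0333 -0.0004 -0.0084; -0.2 -13.9 14.8 0.0333 -0.0004 -0.0084
total mm 121.6765570837708 rad 0.20587777844198363
```

Emit:
{"op": "move_arm", "data": {"rows": "-1 -16 12 0.033 0 -0.008; -0.7 -16 13 0.033 0 -0.008; -0.6 -15 13 0.033 0 -0.008; -0.5 -15 14 0.033 0 -0.008; -0.4 -14 14 0.033 0 -0.008; -0.2 -10 8 0.03 0 -0.007; 0 0 0 0 0 0; 0 0 0 0 0 0"}}

```text
time_s: 22.15
ee_pos: [0.4962, 0.3522, 0.2353]
eef_rot: [-2.941, -0.002, -1.382]
force: [-0.3, 0.7, -2.5]
grip_width: 0.0435
```

```bash
python3 - <<'E'
from h import *
where();goto(-30,70,.2,1)
E
```

```text
lower lip corner xl,lat,zl mm [-34.9   0.9  96.3] th 0.2009 yawerr 0.0005 rollerr 0.0017 F [-0.3  0.7 -2.5] t 22.15 0.04350962060174999
1.1 0.3 26.8 -0.0009 -0.0016 0.0005
total mm 26.784028849829813 rad 0.0019300437387343192
```

Emit:
{"op": "move_arm", "data": {"rows": "0.5 -1 8 0 -0.001 0; 0.5 0 9 0 0 0; 0 1 7 0 0 0; 0 0 0 0 0 0"}}

```text
time_s: 22.65
ee_pos: [0.5008, 0.3521, 0.2105]
eef_rot: [-2.941, -0.0, -1.381]
force: [-0.9, -0.5, -1.5]
grip_width: 0.0438
```

```bash
python3 - <<'E'
from h import *
from station import camera
where();goto(-30,20,.2,1)
s=camera('side');cv2.imwrite('pics/s10.png',cv2.resize(s['color'][80:230,200:380],None,fx=4,fy=4,interpolation=cv2.INTER_CUBIC))
o,c=shot('w10')
E
```

```text
lower lip corner xl,lat,zl mm [-30.5   0.   71.5] th 0.2002 yawerr 0.0005 rollerr 0.0004 F [-0.9 -0.5 -1.5] t 22.65 0.04375937187194422
x1 0.1 9.7 50.5 -0.0002 -0.0003 0.0005
total mm 51.46256533921055 rad 0.000606316025795349
```

View pics/s10.png

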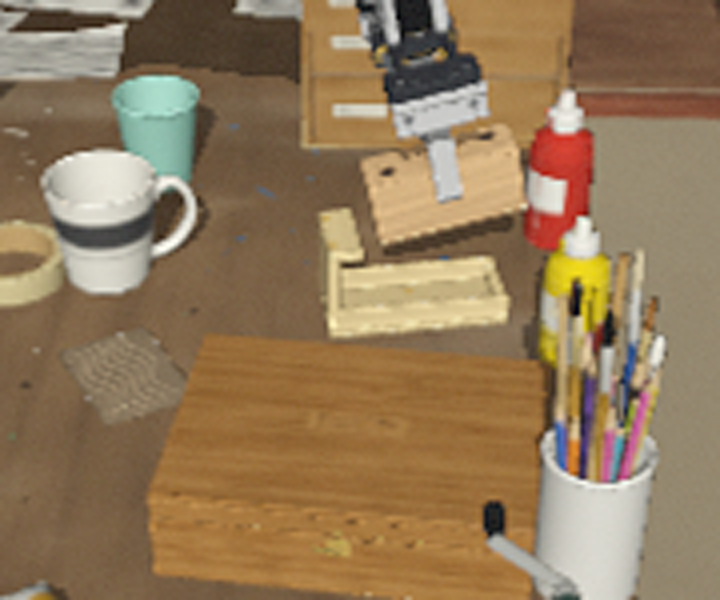

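View pics/w10.png

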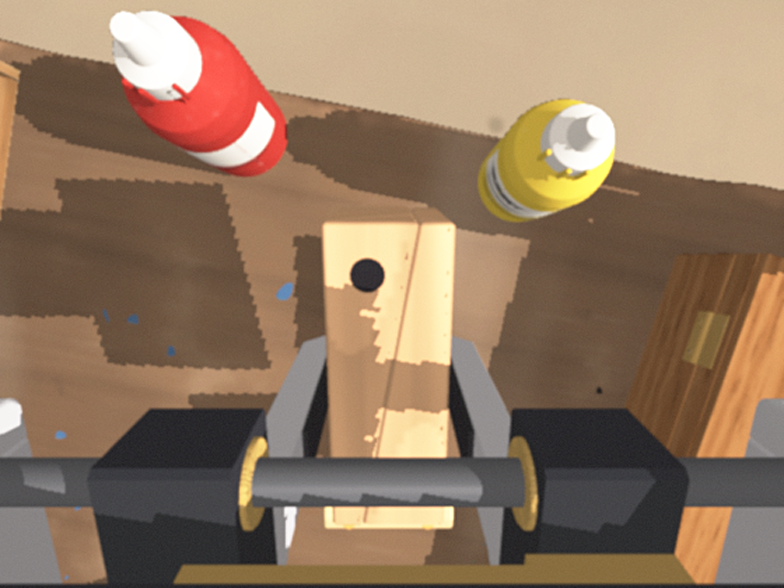

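Emit:
{"op": "move_arm", "data": {"rows": "0 2 10 0 0 0; 0 3 15 0 0 0; 0 3 15 0 0 0; 0 1.5 8 0 0 0; 0 0 0 0 0 0"}}

```text
time_s: 23.38
ee_pos: [0.501, 0.3522, 0.1583]
eef_rot: [-2.941, -0.0, -1.381]
force: [0.2, -0.4, -2.5]
grip_width: 0.0439
```

```bash
python3 - <<'E'
from h import *
where();goto(-30,5,.2,1)
E
```

```text
lower lip corner xl,lat,zl mm [-30.3   0.1  19.2] th 0.2003 yawerr 0.0006 rollerr 0.0004 F [ 0.2 -0.4 -2.5] t 23.375 0.043851365842112466
x1 0.1 2.5 14.0 -0.0003 -0.0003 0.0006
total mm 14.215619722444693 rad 0.0007472492280810538
```

Emit:
{"op": "move_arm", "data": {"rows": "0 1 6 0 0 0; 0 1 5 0 0 0; 0 0.4 2.5 0 0 0; 0 0 0 0 0 0"}}

```text
time_s: 23.88
ee_pos: [0.5017, 0.3524, 0.1444]
eef_rot: [-2.94, 0.0, -1.381]
force: [-0.6, -0.4, -1.6]
grip_width: 0.0435
```

```bash
python3 - <<'E'
from h import *
where();goto(-53.5,4.5,.2,1)
E
```

```text
lower lip corner xl,lat,zl mm [-29.4   0.3   5.3] th 0.2016 yawerr 0.0005 rollerr -0.0002 F [-0.6 -0.4 -1.6] t 23.875 0.04348725225673441
0.3 23.6 -3.9 -0.0016 0.0003 0.0005
total mm 23.879832998507876 rad 0.0017231615718386632
```

Emit:
{"op": "move_arm", "data": {"rows": "0.1 5 -0.8 0 0 0; 0.1 6 -1 0 0 0; 0 5 -0.8 0 0 0; 0 3 -0.5 0 0 0; 0 0 0 0 0 0"}}

```text
time_s: 24.5
ee_pos: [0.4813, 0.3484, 0.1443]
eef_rot: [-2.939, 0.001, -1.381]
force: [-0.6, -0.3, -1.5]
grip_width: 0.0436
```

```bash
python3 - <<'E'
from h import *
from station import camera
where();goto(-53.5,4.5,.2,1)
s=camera('side');cv2.imwrite('pics/s11.png',cv2.resize(s['color'][110:190,250:350],None,fx=7,fy=7,interpolation=cv2.INTER_CUBIC))
E
```

```text
lower lip corner xl,lat,zl mm [-50.1   0.2   5.1] th 0.2024 yawerr 0.0006 rollerr -0.0005 F [-0.6 -0.3 -1.5] t 24.5 0.043602811153449515
0.2 3.2 0.1 -0.0024 0.0006 0.0006
total mm 3.209999969654994 rad 0.002580362643958722
```

View pics/s11.png

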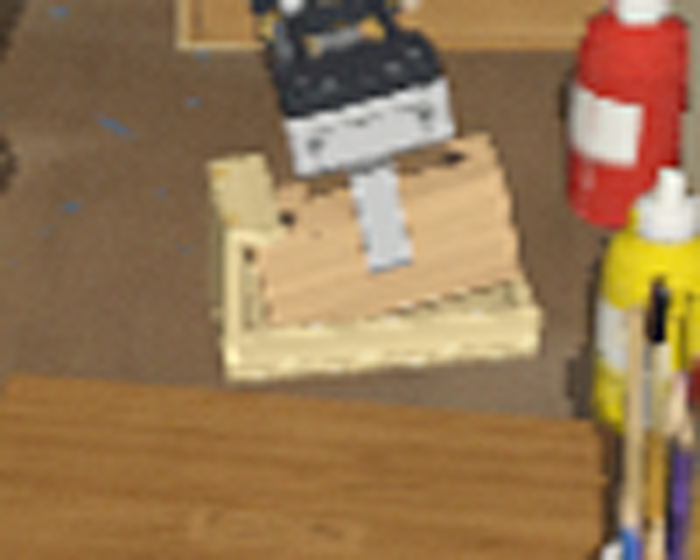

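Emit:
{"op": "move_arm", "data": {"rows": "0.1 3 -0.2 -0.002 0 0; 0 0 0 0 0 0"}}

```text
time_s: 24.8
ee_pos: [0.4785, 0.3478, 0.1438]
eef_rot: [-2.941, 0.001, -1.381]
force: [-1.1, 0.1, -1.3]
grip_width: 0.0434
```

```bash
python3 - <<'E'
from h import *
where()
N=5
for i in range(N):
    a=[hold(-53.5-6.5*f,4.5-2*f,.2*(1-f)) for f in (i/N,(i+1)/N)]
    plan(a[1][0],0,1,tilt=a[1][1],start=a[0])
E
```

```text
lower lip corner xl,lat,zl mm [-53.2   0.1   4.8] th 0.2004 yawerr 0.0004 rollerr -0.0006 F [-1.1  0.1 -1.3] t 24.8 0.04335919123144077
0.0 -3.5 2.6 -0.0400 -0.0000 -0.0000
total mm 4.412138392809076 rad 0.039999999999999994
0.0 -3.5 2.7 -0.0400 0.0000 0.0000
total mm 4.449700892728291 rad 0.040000000000000036
-0.0 -3.6 2.7 -0.0400 -0.0000 -0.0000
total mm 4.489132109094955 rad 0.039999999999999966
-0.0 -3.6 2.8 -0.0400 -0.0000 0.0000
total mm 4.53032101472715 rad 0.04000000000000003
0.0 -3.6 2.8 -0.0400 -0.0000 -0.0000
total mm 4.573155138683115 rad 0.03999999999999999
```

Half the levelling first, in half-size rows.

Emit:
{"op": "move_arm", "data": {"rows": "0 -1.8 1.3 -0.02 0 0; 0 -1.8 1.3 -0.02 0 0; 0 -1.8 1.3 -0.02 0 0; 0 -1.8 1.3 -0.02 0 0; 0 -1.8 1.3 -0.02 0 0; 0 0 0 0 0 0"}}

```text
time_s: 25.55
ee_pos: [0.4894, 0.3497, 0.1383]
eef_rot: [-3.049, 0.001, -1.381]
force: [-0.1, -0.3, -1.7]
grip_width: 0.0436
```

```bash
python3 - <<'E'
from h import *
where();goto(-60,2,0,6)
E
```

```text
lower lip corner xl,lat,zl mm [-56.3  -0.    3.6] th 0.093 yawerr 0.0003 rollerr -0.0007 F [-0.1 -0.3 -1.7] t 25.55 0.04358643863081763
-0.0 -1.2 1.2 -0.0155 0.0001 0.0001; -0.0 -1.2 1.2 -0.0155 0.0001 0.0001; -0.0 -1.3 1.2 -0.0155 0.0001 0.0001; -0.0 -1.3 1.2 -0.0155 0.0001 0.0001; -0.0 -1.3 1.2 -0.0155 0.0001 0.0001; -0.0 -1.3 1.1 -0.0155 0.0001 0.0001
total mm 10.426137562804234 rad 0.09298172607861178
```

Emit:
{"op": "move_arm", "data": {"rows": "0 -1.2 1.2 -0.0155 0 0; 0 -1.2 1.2 -0.0155 0 0; 0 -1.2 1.2 -0.0155 0 0; 0 -1.2 1.1 -0.0155 0 0; 0 -1.2 1.1 -0.0155 0 0; 0 -0.5 0.5 -0.008 0 0; 0 0 0 0 0 0"}}

```text
time_s: 26.42
ee_pos: [0.4965, 0.3511, 0.1319]
eef_rot: [-3.14, 0.001, -1.381]
force: [-0.3, 0.1, -2.3]
grip_width: 0.0435
```

```bash
python3 - <<'E'
from h import *
where();goto(-60,0.3,0,1)
E
```

```text
lower lip corner xl,lat,zl mm [-60.6   0.    2.2] th 0.0015 yawerr 0.0005 rollerr -0.0007 F [-0.3  0.1 -2.3] t 26.425 0.04349992867444347
-0.0 -0.8 2.0 -0.0015 0.0007 0.0005
total mm 2.1253833980334886 rad 0.001709077759401872
```

Emit:
{"op": "move_arm", "data": {"rows": "0 -0.5 1 -0.001 0 0; 0 0 0.7 0 0 0; 0 0 0.3 0 0 0; 0 0 0 0 0 0"}}

```text
time_s: 26.92
ee_pos: [0.4969, 0.3513, 0.1298]
eef_rot: [-3.141, 0.001, -1.381]
force: [1.1, 0.7, -2.4]
grip_width: 0.0435
```

```bash
python3 - <<'E'
from h import *
where()
from station import camera
s=camera('side');cv2.imwrite('pics/s12.png',cv2.resize(s['color'][110:190,250:350],None,fx=7,fy=7,interpolation=cv2.INTER_CUBIC))
E
```

```text
lower lip corner xl,lat,zl mm [-60.3   0.1   0.2] th 0.0007 yawerr 0.0006 rollerr -0.0007 F [ 1.1  0.7 -2.4] t 26.925 0.04352396529344182
```

View pics/s12.png

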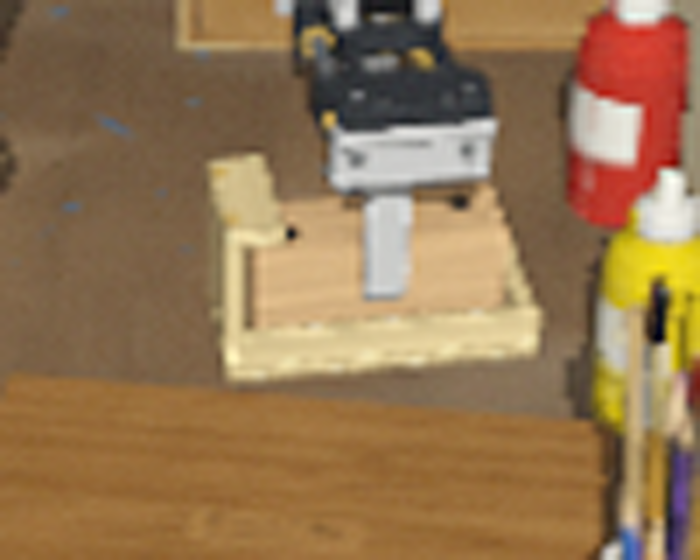

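Emit:
{"op": "move_arm", "data": {"rows": "0 0 0.6 0 0 0; 0 0 0.6 0 0 0; 0 0 0 0 0 0"}}

```text
time_s: 27.35
ee_pos: [0.4969, 0.3514, 0.1296]
eef_rot: [-3.14, 0.001, -1.381]
force: [-0.2, 0.0, -3.0]
grip_width: 0.0439
```

Emit:
{"op": "move_arm", "data": {"rows": "0 0 1.2 0 0 0; 0 0 0.8 0 0 0; 0 0 0 0 0 0"}}

```text
time_s: 27.72
ee_pos: [0.497, 0.3515, 0.1297]
eef_rot: [-3.139, 0.001, -1.381]
force: [0.3, -0.0, -2.1]
grip_width: 0.0438
```

Emit:
{"op": "move_arm", "data": {"rows": "0 0 1.5 0 0 0; 0 0 1.5 0 0 0"}}

```text
time_s: 27.98
ee_pos: [0.4972, 0.3516, 0.1295]
eef_rot: [-3.139, 0.001, -1.381]
force: [-10.1, -6.2, 21.7]
grip_width: 0.0435
```

```bash
python3 - <<'E'
from h import *
where()
E
```

```text
lower lip corner xl,lat,zl mm [-59.6   0.3  -0.2] th 0.0028 yawerr 0.0013 rollerr -0.0007 F [-10.1  -6.2  21.7] t 27.975 0.04349408200491245
```

Emit:
{"op": "move_arm", "data": {"rows": "0 0 0 0 0 0; 0 0 0 0 0 0"}}

```text
time_s: 28.22
ee_pos: [0.4972, 0.3517, 0.1296]
eef_rot: [-3.138, 0.001, -1.38]
force: [-0.5, 0.1, -0.3]
grip_width: 0.044
```

Emit:
{"op": "move_arm", "data": {"rows": "0 0 0 0 0 0; 0 0 0 0 0 0; 0 0 0 0 0 0", "grip": 0.3}}

```text
time_s: 28.6
ee_pos: [0.4973, 0.3517, 0.1292]
eef_rot: [-3.138, 0.001, -1.381]
force: [0.8, 0.3, 0.3]
grip_width: 0.0607
```

Emit:
{"op": "move_arm", "data": {"rows": "0 0 -8 0 0 0; 0 0 -20 0 0 0; 0 0 -40 0 0 0; 0 15 -40 0 0 0; 0 30 -40 0 0 0; 0 30 -10 0 0 0; 0 20 0 0 0 0; 0 0 0 0 0 0; 0 0 0 0 0 0"}}

```text
time_s: 29.72
ee_pos: [0.4015, 0.3329, 0.2966]
eef_rot: [-3.134, 0.003, -1.381]
force: [-0.3, -0.4, -0.2]
grip_width: 0.0611
```

```bash
python3 - <<'E'
from h import *
from station import camera
o,c=shot('w13');print(o['ee_pos'],o['eef_rot'],o['time_s'])
s=camera('side');pickle.dump(s,open('pics/s13.pkl','wb'));cv2.imwrite('pics/s13.png',cv2.resize(s['color'][110:190,250:350],None,fx=7,fy=7,interpolation=cv2.INTER_CUBIC))
P=cloud(c,wristT(o,c));z=P[...,2];h=R.from_euler('z',-HY)
q=h.apply((P-np.array([HC[0],HC[1],.006])).reshape(-1,3)).reshape(P.shape)
m=(abs(q[...,0])<.066)&(abs(q[...,1])<.03)&(q[...,2]>.045)&(q[...,2]<.065)
t=q[m];print(m.sum(),'top z mm',np.median(t[:,2])*1000,'x',np.percentile(t[:,0],[.5,99.5])*1000,'y',np.percentile(t[:,1],[.5,99.5])*1000)
A=np.c_[t[:,:2],np.ones(len(t))];print('slopes',np.linalg.lstsq(A,t[:,2],rcond=None)[0])
for x0 in range(-45,60,15):
    k=t[abs(t[:,0]-x0/1000)<.004]
    if len(k): print(x0,np.percentile(k[:,1],[1,99]).round(4)*1000,np.median(k[k[:,1]>0.005][:,2]).round(4),np.median(k[k[:,1]<-.005][:,2]).round(4))
E
```

```text
[0.40150829 0.33287134 0.29655905] [-3.13415788  0.00313636 -1.38088466] 29.725
6013 top z mm 56.609800357666835 x [-48.59783566  59.12440901] y [-21.1731094   22.29330358]
slopes [-0.00059897 -0.00049265  0.05659786]
-45 [-20.8  22.2] 0.0566 0.0566
-30 [-20.6  21.9] 0.0566 0.0567
-15 [-21.2  21.7] 0.0567 0.0566
0 [-20.9  22.4] 0.0565 0.0565
15 [-20.6  22.1] 0.0567 0.0567
30 [-21.2  21.8] 0.0566 0.0565
45 [-20.9  22.5] 0.0567 0.0566
```

View pics/w13.png

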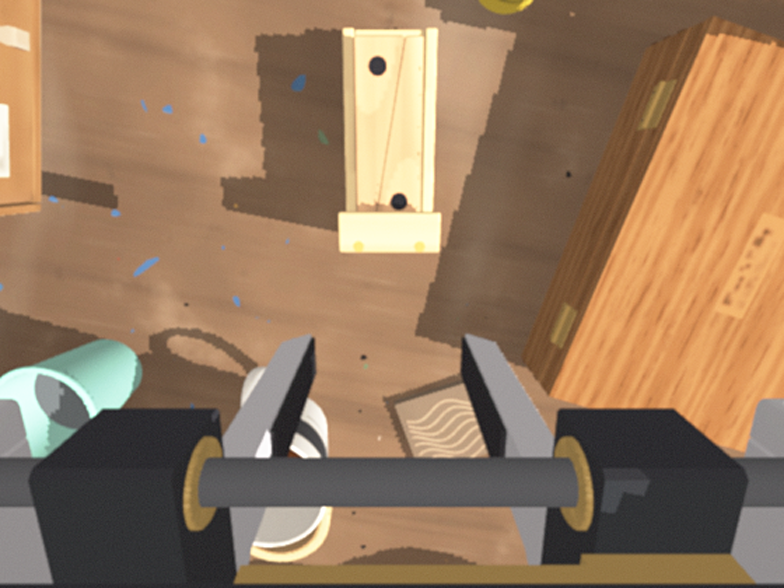

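View pics/s13.png

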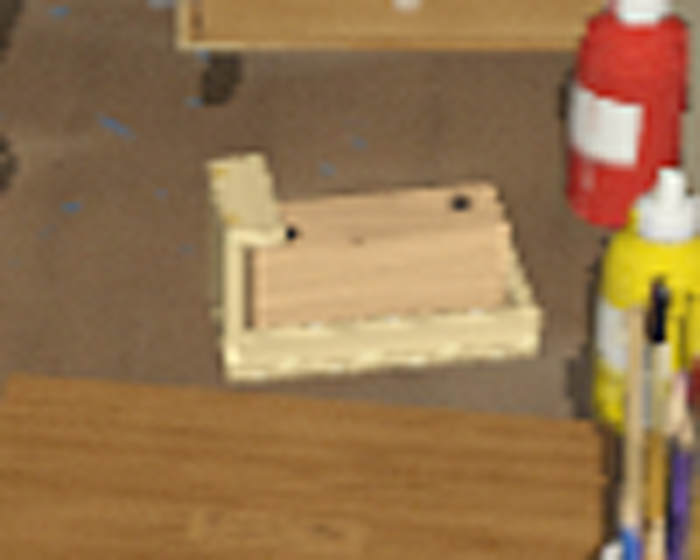

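The block lies flat in the holder: its top is 56.6 mm above the inner floor, its slopes are under 0.001, and the dots are at opposite ends with the seam closed. The gripper is clear of everything, so I'm handing in.

```bash
python3 - <<'E'
from station import ctrl
print(ctrl.hand_in())
E
```

```text
the job is handed in; nothing more can be done
None
```

Both wedges are in the holder as one block, lying flat and head to tail, and the job was handed in at about 30 s of the 61 s allowed.

- **What I did:** I turned wedge_b half round, stood it beside wedge_a and squeezed them into one block. The jaws read 44.1 mm (nominal 44), and the fit to a 120 x 44 mm outline was within 0.6 mm. I carried the block to the holder, dipped the lip end 0.2 rad, slid it under the lip and let the rear down onto the floor.
- **Last checks (wrist and side cameras):** The block's top is 56.6 mm above the holder's floor with slopes under 0.001. It is centred to about 1 mm, the seam is closed, and the dots are at opposite ends. The gripper is clear of it.
- **Forces:** The highest wrist force reported was about 25 N, when the block touched the floor.
- **Bystanders:** The arm worked clear of them, but I did not re-measure them after the job.
- **A disagreement:** While the block was held, the wrist camera showed it about 0.016 rad off level. That did not appear once it was seated, and I took it to be a calibration error.

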